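Fetch the stepped block from the stock carousel and clamp it in the vise

TASK

Turn the stock carousel by the handle on its handwheel until the stepped aluminium block stands in the middle of the open front of the clear dust cover, then lift that block out through the opening. Set it down gently and upright on the two parallels in the vise, its long sides along the jaws and roughly centred between the jaw ends, then swing the cam lever until the sliding jaw clamps the block firmly against the fixed jaw, and let go. Leave the other blanks standing in the carousel and the tools and jar where they are.

Things in the scene. Friction and masses are not known exactly. Their poses are not given: they have to be found in the camera images.
- carousel: Stock carousel fixed to the bench: square aluminium base 325 x 325 x 12 mm, clear acrylic dust cover 316 mm square, roof top 107 mm above the bench. Origin: on the turntable's upright axis, at bench height. -x points out of its open front, roughly at the robot. Cover open in front and roof for y -78 to +78 mm, from the front edge back to x = -57 mm; elsewhere the roof shuts the bays in.
- opening (a point): Middle of the opening, on the turntable's deck: 34 mm above the bench, 105 mm from the axis along the carousel's -x; its axes are the carousel's. Deck radius 150 mm with a 7 mm rim; four bays 90 degrees apart between radial dividers 22 mm high. Each blank stands near the middle of a bay, about 105 mm from the axis. A block whose centre is within 25 mm of the opening's middle line can be lifted out.
- wheel_handle (a point): Grip point, 160 mm above the bench, on the upright handle of the black handwheel over the cover. Handle 18 mm thick, 131 to 179 mm above the bench, 40 mm from the carousel's axis; its sleeve spins freely on itself. Wheel 104 mm across, top at 130 mm, rigid with the turntable: handle and bays turn together, either way, half a turn or more; about 2 N at the handle; stays where left.
- stepped_block: The block wanted: bare aluminium, 0.2 to 0.35 kg, 64 x 30 x 60 mm (x, y, z). Origin: centre of its underside. x, its length, points within about 10 degrees along the radius of the carousel, either end inwards. An L from the side: 64 mm long up to 34 mm high, above that only a tower from x = -32 to +4 mm, the full 30 mm wide, up to 60 mm. Grip it across y near the top.
- slotted_block: Blank to leave: aluminium, 64 x 30 x 60 mm, with a 20 mm slot, 26 mm deep, across the middle of its top (a U from the side). Origin: centre of its underside.
- plain_block: Blank to leave: plain rectangular aluminium block 64 x 30 x 60 mm. Origin: centre of its underside.
- round_blank: Blank to leave: aluminium cylinder 44 mm in diameter, 60 mm tall. Origin: centre of its underside.
- vise: Grey cam-action machine vise fixed to the bench, 160 mm long (x), 116 mm wide. Origin: centre of its underside. +x is the clamping direction: the fixed jaw stands at +x, its face at x = 50 mm; the sliding jaw comes towards it. Jaws 80 mm wide (y -40 to +40), tops 60 mm above the bench. Between them two steel parallels along y, at x = 26 and 44 mm, 6 mm thick, tops 44 mm above the bench.
- vise_seat (a point): Where the centre of the block's underside belongs when clamped: on top of the parallels (44 mm above the bench), 15 mm from the fixed jaw's face, in the middle of the jaws' width. Axes as the vise's.
- vise_jaw: The vise's sliding jaw, moved along x by the cam lever only. With the lever at 0 its clamping face is at x = 8 mm of the vise (42 mm from the fixed jaw), and this body's origin coincides with the vise's; it closes 9 mm per rad of the lever.
- cam_lever (a joint): Angle of the vise's cam lever, rad: 0 = open, lever along the vise's -x; grows as it swings level towards the vise's +y (clockwise from above), up to 1.75. Friction about 4 N at the handle. The jaw meets a 30 mm block against the fixed jaw at 1.33 rad; then the handle stiffens by about 2 N per 0.01 rad: 6 to 12 N more clamps firmly. Let go, it eases back to about 1.35 and locks itself.
- lever_handle (a point): Grip point, 98 mm above the bench, on the lever's upright black handle: 18 mm thick, 69 to 117 mm above the bench, 88 mm from the lever's upright pivot, which stands at x = -46 mm, y = 0 of the vise. To be pinched from above or pushed sideways.
- hammer: Bystander: small hammer lying on the bench, 200 mm long.
- screwdriver: Bystander: screwdriver lying on the bench, 160 mm long.
- jar: Bystander: lidded jar, 56 mm in diameter, 70 mm tall.
Things that resemble listed ones, but are neither listed nor needed, are in the scene too. There is more than one size of the vise; the one meant has the size given above.

How it is judged (in metres and radians):
On the way, in this order (a step that is already met when the one before it is completed fails the run):
1. the stepped block, standing in its bay, has been turned to the opening of the cover (its centre within 45 mm of the opening's middle line) (x of stepped_block in the frame of carousel below -0.07 m and y of stepped_block in the frame of carousel between -0.045 and 0.045 m and z of stepped_block in the frame of carousel below 0.04 m), for 0.2 s.
2. the stepped block stands upright on the parallels between the jaws (z of stepped_block in the frame of vise_seat between -0.003 and 0.003 m and horizontal distance between stepped_block and vise_seat below 0.022 m and angle between stepped_block's own z axis and vertical below 0.06 rad), for 0.2 s.
At the end, for the whole second after the job is handed in: The stepped block stands upright and square (0.05 rad) on the parallels (2.5 mm), its long face against the fixed jaw (2 mm), centred along the jaws within 15 mm, at rest, with the sliding jaw pressing it with over 5 N (z of stepped_block in the frame of vise_seat between -0.0025 and 0.0025 m and x of stepped_block in the frame of vise_seat between -0.002 and 0.0025 m and y of stepped_block in the frame of vise_seat between -0.015 and 0.015 m and angle between the y axis of stepped_block and the x axis of vise, either way round below 0.05 rad and angle between stepped_block's own z axis and vertical below 0.05 rad and contact force between stepped_block and vise_jaw above 5 N and linear speed of stepped_block below 0.01 m/s); the robot touches nothing.
It fails at once if the stepped block is dropped or slammed into the vise (faster than 0.5 m/s within 25 mm of its seat) (distance between stepped_block and vise_seat below 0.025 m and linear speed of stepped_block above 0.5 m/s).
It fails at once if another blank is tipped over or leaves the carousel (angle between any of slotted_block, plain_block, round_blank's own z axis and vertical above 0.4 rad or distance between any of slotted_block, plain_block, round_blank and carousel above 0.16 m).
It fails at once if the hammer, screwdriver or jar is moved by more than 30 mm (distance of any of hammer, screwdriver, jar from where it was at the start of the episode above 0.03 m).
It also fails if it takes over 66 s, if anything falls off the work surface, if the arm or the gripper's body presses on something with over 40 N, if the wrist force passes 120 N, or if a joint passes its speed limit or range.

ROBOT

A 6-joint arm with a two-finger parallel gripper is mounted at the origin on the work surface. World frame = base frame: x ahead of the robot, y to its left, z up, the work surface at z = 0. Lengths are in mm, angles in degrees, forces in N, time in s.
With the tool pointing down it reaches from about 325 to 900 mm from the base axis. Payload 6.1 kg.
Tool frame: the origin (TCP) lies midway between the tips of the shut fingers; the grasp point (between the pads) lies 19 mm behind it; z points along the fingers, y is the line along which they close (so a half turn about z gives the same grasp; the last joint's range is limited). The gripper opens to 85 mm and grips with 20 to 120 N. Pads are 22 mm wide; open, the fingers measure 114 mm over their backs; the gripper's body (76 mm by 85 mm) begins 54 mm behind the grasp point. The pads swing forward as they close: fully open they stand 13 mm farther back than shut.
Start: joints at [67.661, 12.628, 87.462, -0, 79.91, -7.225], TCP at [162.968, 603.371, 205.7] pointing down, gripper open.
Joint ranges: [-170.65, 170.65], [-52.31, 119.04], [5.05, 147.46], [-71.25, 251.25], [11.57, 151.72], [-153.62, 153.62]. Speed limits (degrees/s): [147.25, 147.25, 172.46, 180, 180, 180].

INTERFACE

Orientations are given as a 3x3 rotation matrix whose columns are the frame's x, y, z axes.
In Python, from plant import * gives the robot as it stands.
- The arm moves only by the shell command python3 -m jog 'ROWS' [FORCE]. ROWS is JSON, one flat list of numbers, 7 for each row, row after row: the shift along the world's x, y, z each as a share of 5 cm, from -1 to 1, then the turn, a rotation vector about the world's x, y, z each as a share of 4 degrees, from -1 to 1, then the gripper command: -1 is shut, 1 is fully open, values between are in proportion. A call has 1 to 20 rows; each row shifts and turns the commanded pose from where the row before left it; what a row does not reach is not made up. A row lasts 1/8 s, in which the tool goes at most 62.5 mm and 10.7 degrees, less where a joint would pass 70% of its speed; a pose out of reach is approached as far as the arm can. A call with a number of a shift or a turn outside -1 to 1 is refused whole. A call with a gripper value outside its range is refused whole. The fingers move at their own pace and stop on an object; FORCE is the grip in N (left out, the last holds). Time passes only in rows, so rows that do not move let the fingers close. It gives the time, the measured TCP pose, the force, the opening and the grip force at its end, in the units of the state.
- get_obs(): the state, without advancing time (a new reading comes with each control period).
- read_camera(name): name is "scene" or "top" or "wrist"; returns (picture, depth): 384x512x3 uint8, blue, green, red; 384x512 float32, mm along the optical axis (not along the pixel's ray), 0 where there is no reading.
- camera_params(name): a dict with "K" (3x3 intrinsics, pixels), "rvec" (rotation vector, rad) and "tvec" (3), from world to camera coordinates, as OpenCV has them; the wrist camera has in their place "mount" (4x4, takes a point from camera to tool coordinates, whose origin is the TCP and whose axes are the flange's). Camera axes: x right, y down, z forward; pixel columns grow to the right and rows downward; lengths in mm; the calibration is good to about 2 mm. The wrist camera is an equidistant fisheye: a pixel r from the principal point sees the ray r / f radians off the axis. A picture is of the moment at which its call begins: read the wrist's pose just before it. camera_params takes no time and is no camera call.
- finish_job(): hands the job in; it is judged then, once.
The state is a dict: "clock": time; "joints": joint angles; "joint_vel": joint speeds; "effort": joint torques, N m; "position": TCP position; "ee_rot": TCP orientation; "contact_force": force on the tool from outside, world axes, zero at the start; "moment": the same for the moment, N m; "grip_width": opening from 0.0 (shut) to 1.0 (fully open); "finger_force": force on a finger pad.
Only numpy, scipy, OpenCV 4.12 (cv2) and the standard library are available. Lean on these libraries where they do the work, as an engineer would, in place of code of your own. Each camera call takes 0.05 s, during which the arm holds its last target. There are 200 camera calls.

## Working session

There is one attempt and no reset: what is moved stays moved. The work goes in short steps, Python scripts to look and compute and a shell command to move; the robot and the scene stay as the last step left them, time stands still between calls to the robot, and variables do not carry over. Pictures are saved under pics/ and viewed, at most 10 in all, crops included, and the job is handed in when it is done.

```bash
mkdir -p pics; cat > h.py <<'E'
from plant import *
import numpy as np, cv2
def cam(n):
    c=camera_params(n); R=cv2.Rodrigues(np.array(c["rvec"],float))[0]; return np.array(c["K"],float),R,np.array(c["tvec"],float).reshape(3)
def onplane(n,uv,z):
    K,R,t=cam(n); o=-R.T@t; d=R.T@np.linalg.inv(K)@np.array([uv[0],uv[1],1.]); return o+d*(z-o[2])/d[2]
def cloud(n,dep):
    K,R,t=cam(n); v,u=np.mgrid[:384,:512]; p=np.stack([(u-K[0,2])/K[0,0]*dep,(v-K[1,2])/K[1,1]*dep,dep],-1); return (p-t)@R
def proj(n,P):
    K,R,t=cam(n); q=K@(R@np.array(P,float)+t); return q[:2]/q[2]
E
python3 - <<'E'
from h import *
for n in("scene","top"):
    p,d=read_camera(n); cv2.imwrite(f"pics/{n}0.png",p); np.save(n+"0.npy",d)
    K,R,t=cam(n); print(n,K[0,0],-R.T@t,R[2])
a=cv2.imread("pics/top0.png");cv2.imwrite("pics/top0b.png",cv2.resize(a,(800,600),interpolation=cv2.INTER_CUBIC))
a=cv2.imread("pics/scene0.png");cv2.imwrite("pics/scene0b.png",cv2.resize(a,(800,600),interpolation=cv2.INTER_CUBIC))
print(get_obs())
E
```

```text
scene 347.156200123909 [1170.28944018  185.69876087 1146.43911262] [-0.51664289 -0.21910668 -0.827691  ]
top 348.09016335067605 [ 443.435363    -71.99877036 1138.38555671] [ 0.07432057 -0.01048808 -0.99717925]
{'clock': 0.1, 'joints': array([ 6.76612385e+01,  1.26715908e+01,  8.75183460e+01, -7.09374080e-05,
        7.99110167e+01, -7.22416697e+00]), 'joint_vel': array([-0.05862453, -0.03687477, -0.150033  , -0.02538154, -0.07900521,
       -0.02775721]), 'effort': array([ 3.52906691e-04, -4.98230875e+01, -3.90555453e+01, -1.36918293e-04,
        5.35912084e-03,  1.31992158e-05]), 'position': array([162.73974381, 602.83346262, 204.70727997]), 'ee_rot': array([[-9.65406226e-01,  2.60749633e-01, -6.68565896e-04],
       [ 2.60750397e-01,  9.65404875e-01, -1.63020311e-03],
       [ 2.20361914e-04, -1.74813705e-03, -9.99998448e-01]]), 'contact_force': array([ 0.14599176, -0.46576038,  0.09586999]), 'moment': array([-0.00100754, -0.09813118,  0.04560178]), 'finger_force': 0.0, 'grip_width': 1.0003508872625593}
```

View pics/top0b.png

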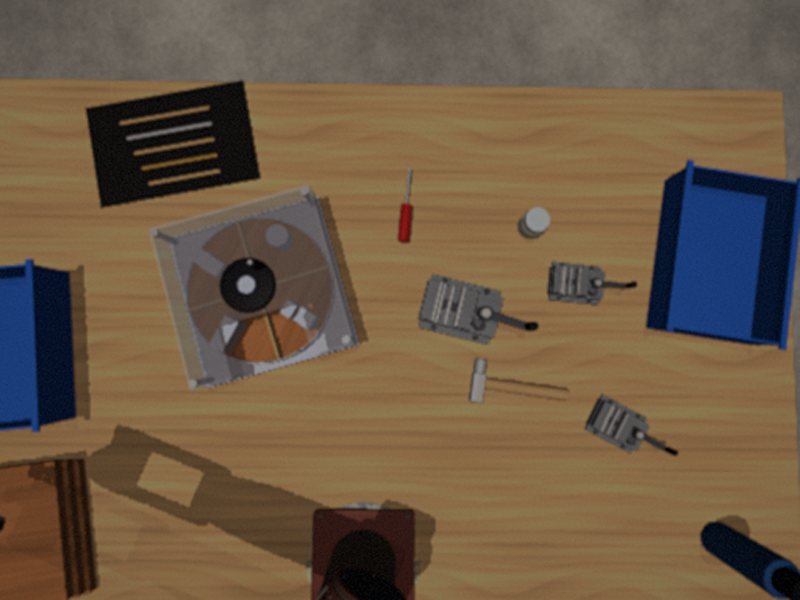

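View pics/scene0b.png

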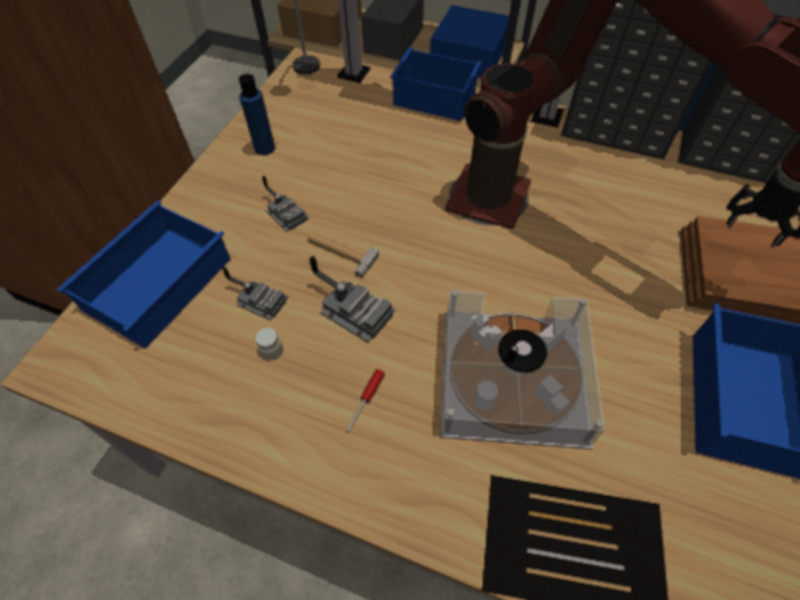

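The top view shows the carousel at (246,288), with the handle at (250,262) and the open front facing down. The bay dividers sit at the middle of the opening. The blanks are at (232,330), (300,312), (277,235, round) and (207,262). There are three vises, at (460,308) (the largest), (575,283) and (617,423). Next I'll take close crops and measure the vise and carousel geometry.

```bash
python3 - <<'E'
from h import *
t=cv2.imread("pics/top0.png");s=cv2.imread("pics/scene0.png")
A=cv2.resize(t[115:255,92:242],None,fx=2.66,fy=2.66*1,interpolation=cv2.INTER_CUBIC)
B=cv2.resize(s[180:290,275:395],None,fx=3.3,fy=3.3,interpolation=cv2.INTER_CUBIC)
h=max(A.shape[0],B.shape[0]);f=lambda x:np.vstack([x,np.zeros((h-x.shape[0],x.shape[1],3),np.uint8)])
C=np.clip(np.hstack([f(A),f(B)]).astype(float)*1.6,0,255);cv2.imwrite("pics/c1.png",C);print(C.shape)
V=cv2.resize(t[165:230,260:355],None,fx=8,fy=8,interpolation=cv2.INTER_CUBIC);V=np.clip(V*1.6,0,255);cv2.imwrite("pics/v1.png",V)
d=np.load("top0.npy");P=cloud("top",d)
np.set_printoptions(linewidth=250,suppress=True)
# grid of heights
print("carousel z");print(P[120:252:5,95:235:5,2].round().astype(int))
print("vise z");print(P[172:224:3,264:350:3,2].round().astype(int))
E
```

```text
(372, 795, 3)
carousel z
[[   0    5    3    1    3    4    2    3    1    2   -3    2    2   -1   -2   -3    0   -3   -4  107  113   -3   -2    4    2   -4   -2    0]
 [   0    3    4    3   -1    1    2   -2    1   -4   -1    2   -6    2    2    4  104  105  106  110  111  101   -1    0    1   -2   -5   -4]
 [  -3   -3   -2   -2   -3    0   -2    1   -3    3    2   -2  103  104  107  104  107  107  106  106  109  107    0   -2   -2   -2   -5    2]
 [  -1   -2   -2   -1    0   -1    2   -2  109  105  107  106  109  107  108  105  104  105  105  111  110  105   19    2   -5    2    0    0]
 [   0   -1   -7   -1   -1  108  110  106  104  106  105  107  106  106  106  109  103  104  107  104  105  105   69    1   -1   -5    0   -1]
 [   0  106  108  108  104  106  107  106  109  104  107  105  105  106  108  108  105  107  105  107  105  104  104   -3    3   -4    0    1]
 [  -2  109  108  107  111  107  108  107  107  108  105  105  105  107  109  104  107  105  105  109  103  106  105   10   -4    0    0    0]
 [  -3  106  105  106  108  108  106  107  106  107  109  106  107  105  1
[... 4876 characters left out ...]
0    1   -1    1   -1   -4   -3   11    5    8    9    9    3    8   29   29   30    0   -2   -2   -3    2    1    1   -1   -2    0   -5]
 [  -2 1138   -1   -4   -6   -1   -4   -6   -1    2    3   -2    8   16    6   12   11    1    2   -2   -2   -1   -3   -3   -2   -3   -3   -2   -1]
 [   0   -3    0    0    0   -2   -2   -2   -4    0    0   -1    1   -2   -2    0    9   -1   -4   -2   -3    0   -3   -3   -2   -1    0   -1    0]
 [  -2    0    0   -3   -3    0    2    4    1   -1   -1   -2   -1    0   -3   -4    0   -3    3   -2    3    1    1   -2   -2   -7   -5   -4   -4]][ WARN:0@0.106] global loadsave.cpp:1063 imwrite_ Unsupported depth image for selected encoder is fallbacked to CV_8U.
```

View pics/c1.png

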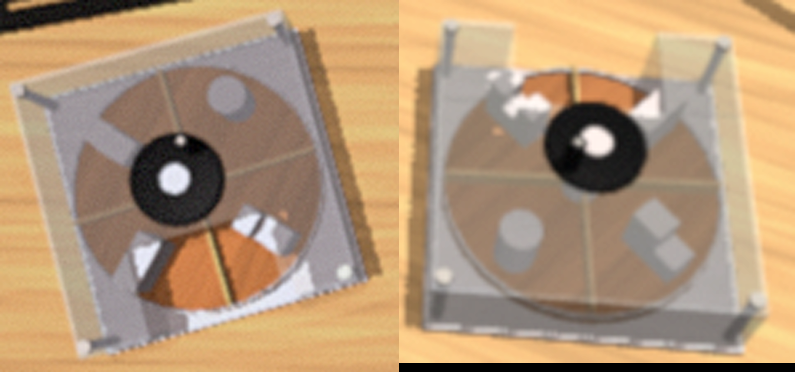

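View pics/v1.png

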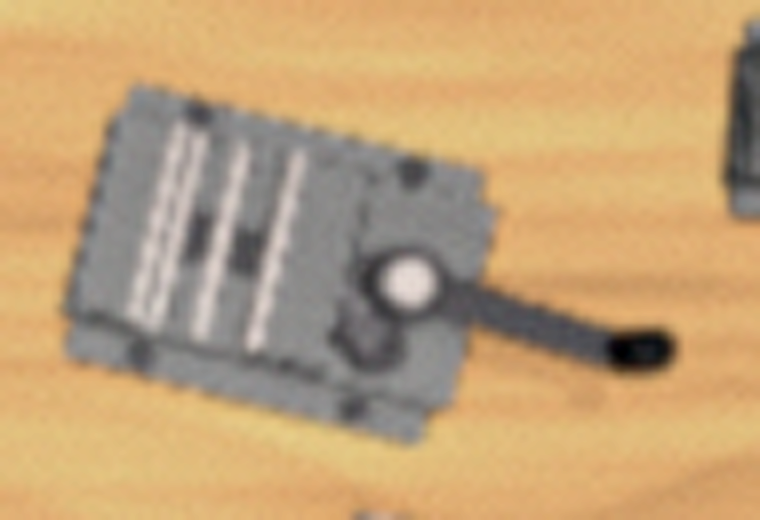

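The left crop (top view) shows blanks at (145,265), (262,228), (105,140) and the round one at (230,97). The right crop (scene view) shows the back block at (655,235) as two pieces. I can't yet tell stepped from slotted, so I'll zoom in on those three blanks.

```bash
python3 - <<'E'
from h import *
t=cv2.imread("pics/top0.png");s=cv2.imread("pics/scene0.png")
def z(im,u,v,r=20): 
    c=cv2.resize(im[v-r:v+r,u-r:u+r],(260,260),interpolation=cv2.INTER_CUBIC).astype(float); lo,hi=np.percentile(c,[1,99]); return np.clip((c-lo)/(hi-lo)*255,0,255).astype(np.uint8)
# scene: crop px = 275+x/3.3, 180+y/3.3 ; top: 92+x/2.66,115+y/2.66
C=np.vstack([np.hstack([z(t,147,214),z(t,191,201),z(t,132,168)]),np.hstack([z(s,350,210),z(s,313,210),z(s,352,252)])])
cv2.imwrite("pics/c2.png",C)
np.set_printoptions(linewidth=250,suppress=True)
d=np.load("top0.npy");P=cloud("top",d)
print(P[188:212,176:206,2].round().astype(int)); print(P[200:222,136:156,2].round().astype(int))
E
```

```text
[[ 109  111  106  104  106  109  105  109  108  110  108  105  106  108  109  107  105  105  108  108  105  108  108  109  108  107  113  109  107  105]
 [ 105  105  108  109  105  104  107  106  104  109  108  107  106  107  108  106  106  106  103  104  108  107  105  108  105  107  105  103  108  108]
 [ 105  110  105  107  109  106  109  106  108  111  107  106  107  109  104  106  108  108  103  104  104  103  107  107  106  105  108  105  108  108]
 [ 104  111  107  107  104  102  108  108  103  107  106  109  107  103  108  105  104  108  109  108  104  102  105  108  106  106  106  107  103  106]
 [ 109  106  107  104  104  109  107  106  106  106  108  108  106  108  106  108  104  105  107  108  108  108  107  106  105  104  106  109  105  105]
 [ 106  108  109  109  111  110  108  109  107  105  107  105  103  107  105  106  106  106  108  106  108  105  107  112  107  102  105  106  104  106]
 [ 107  106  107  107  108  106  108  105  104  106  108  106  109  107  106  107  106  106  105  107  104  106  108  109  104  108  105  106  108  110]
 [ 104  109  109  108  109  1
[... 3699 characters left out ...]
94  94  89  79  67  61  46  37  36]
 [105 109 109 108 104 101  92  90  92  98  93  95  91  86  74  70  53  43  32  32]
 [106 108 108 106 110 100  98  97 100  97  92  97  88  78  71  58  46  42  34  35]
 [108 107 107 106 103 106  93  91  92  92  92  91  82  72  66  52  48  32  33  32]
 [105 107 108 103 106 107  95  93  90  96  91  85  77  66  58  54  37  30  32  33]
 [107 107 104 109 109 104 103  91  93  89  94  80  71  61  51  44  35  31  37  36]
 [108 107 110 107 107 104 103  94  94  94  89  76  68  57  45  35  33  37  36  33]
 [106 107 107 106 108 106 105  93  89  91  79  69  63  50  42  35  36  32  33  34]
 [106 109 108 107 105 105 112  99  94  85  74  70  60  44  37  36  36  32  28  34]]
```

View pics/c2.png

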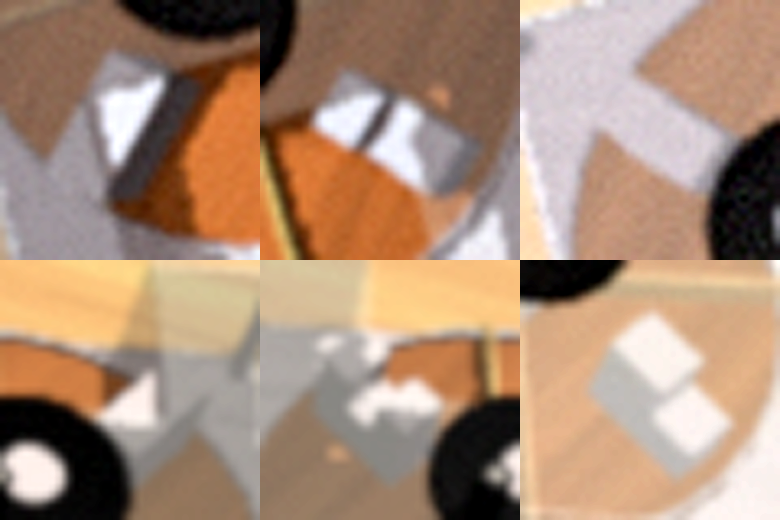

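The zooms settle it. The candidates for the stepped block in top 512-px pixels are:
- (147,214): flat full top at z = 94, so it is the plain block.
- (191,201): heights 94/68/94, so it is the slotted block.
- (173,150): the round blank.
- (132,168): a tall tower inboard and a low step outboard, so it is the **stepped block**.

It sits in the back-left bay and needs about 135° CCW. The vise is the big one, at about (294,197).

```bash
cat > m.py <<'E'
from h import *
np.set_printoptions(precision=1,suppress=True)
def rect(p): 
    (c,s,a)=cv2.minAreaRect(p.astype(np.float32)); return np.array(c),np.array(s),a
for n in("top","scene"):
    P=cloud(n,np.load(n+"0.npy")).reshape(-1,3); P=P[P[:,2]<400]
    g0=onplane("top",(157,185),107)
    near=np.hypot(*(P-g0)[:,:2].T)<260
    roof=P[near&(P[:,2]>98)&(P[:,2]<116)]
    # trim isolated
    H=[len(cv2.__name__)]
    d=((roof[:,None,:2]//8)); 
    r=rect(roof[:,:2]); print(n,"roof",len(roof),*r)
    hd=P[near&(P[:,2]>166)&(P[:,2]<190)]; print("handle",len(hd),hd.mean(0),hd.min(0),hd.max(0))
    wh=P[near&(P[:,2]>122)&(P[:,2]<138)]; print("wheel",len(wh),rect(wh[:,:2]),cv2.minEnclosingCircle(wh[:,:2].astype(np.float32)))
    v0=onplane("top",(294,197),60); nv=np.hypot(*(P-v0)[:,:2].T)<170
    j=P[nv&(P[:,2]>53)&(P[:,2]<64)]; print("jaws",len(j),rect(j[:,:2]))
    hl=P[nv&(P[:,2]>100)&(P[:,2]<125)]; print("lever handle",len(hl),hl.mean(0),hl.min(0),hl.max(0))
    pv=P[nv&(P[:,2]>73)&(P[:,2]<82)]; pv=pv[np.hypot(*(pv-hl.mean(0))[:,:2].T)>50];print("pivot",len(pv),pv.mean(0))
    base=P[nv&(P[:,2]>6)&(P[:,2]<64)]; print("vise all",rect(base[:,:2]))
    np.save("roof_"+n+".npy",roof)
c=camera_params("wrist");print(c)
E
python3 m.py
```

```text
top roof 8692 [544.7 219. ] [320.8 321.3] 16.57770538330078
handle 40 [578.9 198.9 176.7] [571.3 191.2 166.3] [587.6 207.7 183.3]
wheel 946 (array([543.9, 217.2]), array([102.4, 101.9]), 0.78049635887146) ((543.8267822265625, 218.33163452148438), 52.332176208496094)
jaws 522 (array([ 507.4, -205.6]), array([185.9,  79.9]), 76.48198699951172)
lever handle 35 [ 473.8 -317.9  114. ] [ 466.9 -327.2  103.5] [ 481.7 -311.3  119.4]
pivot 34 [ 500.1 -235.4   75.3]
vise all (array([ 487.7, -189.3]), array([293.8, 197. ]), 15.186217308044434)
scene roof 6304 [546. 217.] [323.6 321. ] 16.47821617126465
handle 30 [584.1 198.3 176.7] [574.7 190.5 167.8] [591.8 206.1 182.1]
wheel 627 (array([547.5, 216.7]), array([103.5, 100.8]), 41.788570404052734) ((547.2294311523438, 216.52127075195312), 52.596256256103516)
jaws 332 (array([ 507.9, -212.2]), array([200.2,  81.1]), 76.21250915527344)
lever handle 26 [ 478.7 -319.2  113.6] [ 469.3 -328.4  100.9] [ 486.2 -312.9  121.6]
pivot 25 [ 504.4 -238.6   75.6]
vise all (array([ 515.2, -203.6]), array([307.8, 290.2]), 48.22140884399414)
{'K': array([[297.3,   0. , 251.9],
       [  0. , 297.3, 196.2],
       [  0. ,   0. ,   1. ]]), 'mount': array([[  -0. ,   -1. ,   -0.3,   78.4],
       [   1. ,   -0. ,   -0. ,   -0.2],
       [   0. ,   -0.3,    1. , -168.5],
       [   0. ,    0. ,    0. ,    1. ]])}
```

```bash
python3 -m jog '[0.84,-0.81,0.1,0,0,0,1, 0.84,-0.81,0.1,0,0,0,1, 0.84,-0.81,0,0,0,0,1, 0.84,-0.81,0,0,0,0,1, 0.84,-0.81,0,0,0,0,1, 0.84,-0.81,0,0,0,0,1, 0.84,-0.81,0,0,0,0,1, 0.84,-0.81,0,0,0,0,1, 0.84,-0.81,0,0,0,0,1, 0.8,-0.8,0,0,0,0,1, 0,0,0,0,0,0,1,0,0,0,0,0,0,1]' 30
python3 - <<'E'
from h import *
o=get_obs();p,d=read_camera("wrist");cv2.imwrite("pics/w1.png",p);np.save("w1.npy",d);np.savez("w1o.npz",R=o["ee_rot"],t=o["position"])
print(o["position"],o["ee_rot"][:,1])
E
```

```text
clock: 1.6
position: [580.4, 198.9, 215.0]
ee_rot: [[-0.965, 0.261, -0.002], [0.261, 0.965, 0.0], [0.002, -0.0, -1.0]]
contact_force: [-1.1, 1.2, 0.1]
grip_width: 1.003
finger_force: 0.0
[580.36273691 198.93061654 214.98786266] [ 2.61450548e-01  9.65216848e-01 -2.15578184e-04]
```

View pics/w1.png

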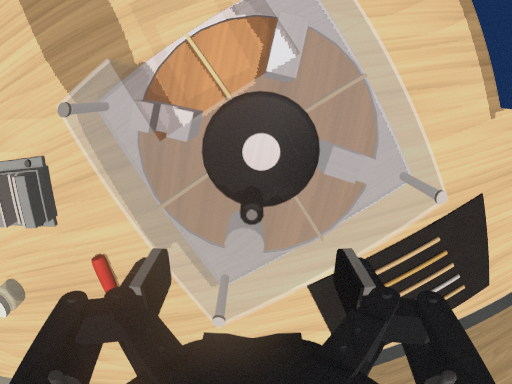

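The wrist view shows the handle at (252,212), roughly centred between the fingers, and the hub at (261,152). I'll ray-cast the handle to check before descending.

```bash
cat >> h.py <<'E'
def wray(uv,R,t):
    c=camera_params("wrist");K=np.array(c["K"]);M=np.array(c["mount"])
    x=(uv[0]-K[0,2])/K[0,0];y=(uv[1]-K[1,2])/K[1,1];r=np.hypot(x,y)+1e-9
    d=np.array([np.sin(r)*x/r,np.sin(r)*y/r,np.cos(r)]); return R@M[:3,3]+t, R@M[:3,:3]@d
def wplane(uv,R,t,z):
    o,d=wray(uv,R,t); return o+d*(z-o[2])/d[2]
def wcloud(dep,R,t):
    c=camera_params("wrist");K=np.array(c["K"]);M=np.array(c["mount"])
    v,u=np.mgrid[:384,:512];x=(u-K[0,2])/K[0,0];y=(v-K[1,2])/K[1,1];r=np.hypot(x,y)+1e-9
    k=np.tan(np.minimum(r,1.5))/r; p=np.stack([x*k*dep,y*k*dep,dep],-1)
    return (p@M[:3,:3].T+M[:3,3])@R.T+t
E
python3 - <<'E'
from h import *
np.set_printoptions(precision=1,suppress=True)
o=np.load("w1o.npz");R,t=o["R"],o["t"]
print(wplane((251.5,212.5),R,t,179),wplane((261,152),R,t,132))
P=wcloud(np.load("w1.npy"),R,t); Q=P[190:230,235:270].reshape(-1,3);Q=Q[(Q[:,2]>165)&(Q[:,2]<190)];print("handle",len(Q),Q.mean(0),Q.min(0),Q.max(0))
Q=P[90:215,200:325].reshape(-1,3);Q=Q[(Q[:,2]>122)&(Q[:,2]<138)];print(cv2.minEnclosingCircle(Q[:,:2].astype(np.float32)),Q.mean(0))
# block through the roof: brighter quad approx corners, tower top z=94
for p in((335,147),(377,160),(322,172),(368,184)): print(wplane(p,R,t,94))
E
```

```text
[579.6 198.3 179. ] [545.7 215.7 132. ]
handle 520 [578.9 198.  177.7] [571.6 188.5 165.5] [589.  206.3 181.6]
((545.22021484375, 215.62217712402344), 52.25010681152344) [542.1 216.5 130.4]
[565.3 288.8  94. ]
[589.4 331.7  94. ]
[587.2 270.2  94. ]
[612.7 317.2  94. ]
```

```bash
python3 -m jog '[0,0,-0.4,0,0,0,1, 0,0,-0.5,0,0,0,1, 0,0,-0.5,0,0,0,1, 0,0,0,0,0,0,-1,0,0,0,0,0,0,-1,0,0,0,0,0,0,-1,0,0,0,0,0,0,-1,0,0,0,0,0,0,-1,0,0,0,0,0,0,-1,0,0,0,0,0,0,-1]' 30
python3 - <<'E'
import numpy as np
c=np.array([545.3,216.3]);a=np.radians(np.linspace(-27.4,107,18))
p=c+40*np.c_[np.cos(a),np.sin(a)];print((np.diff(p,axis=0)/50).round(2).tolist())
E
```

```text
clock: 2.9
position: [581.8, 198.9, 147.2]
ee_rot: [[-0.965, 0.261, 0.002], [0.261, 0.965, 0.0], [-0.002, 0.001, -1.0]]
contact_force: [-1.6, -1.4, 5.5]
grip_width: 0.183
finger_force: 29.4
[[0.04, 0.1], [0.03, 0.11], [0.01, 0.11], [-0.0, 0.11], [-0.02, 0.11], [-0.03, 0.11], [-0.04, 0.1], [-0.06, 0.09], [-0.07, 0.08], [-0.08, 0.07], [-0.09, 0.06], [-0.1, 0.05], [-0.1, 0.04], [-0.11, 0.02], [-0.11, 0.01], [-0.11, -0.01], [-0.11, -0.02]]
```

```bash
python3 -m jog '[0.04,0.10,0,0,0,0,-1, 0.03,0.11,0,0,0,0,-1, 0.01,0.11,0,0,0,0,-1, 0,0.11,0,0,0,0,-1, -0.02,0.11,0,0,0,0,-1, -0.03,0.11,0,0,0,0,-1, -0.04,0.1,0,0,0,0,-1, -0.06,0.09,0,0,0,0,-1, -0.07,0.08,0,0,0,0,-1, -0.08,0.07,0,0,0,0,-1, -0.09,0.06,0,0,0,0,-1, -0.1,0.05,0,0,0,0,-1, -0.1,0.04,0,0,0,0,-1, -0.11,0.02,0,0,0,0,-1, -0.11,0.01,0,0,0,0,-1, -0.11,-0.01,0,0,0,0,-1, -0.11,-0.02,0,0,0,0,-1, 0,0,0,0,0,0,-1,0,0,0,0,0,0,-1]'
python3 - <<'E'
from h import *
p,d=read_camera("top");cv2.imwrite("pics/top1.png",p);np.save("top1.npy",d)
q,d2=read_camera("scene")
f=lambda x:cv2.resize(x,(390,390),interpolation=cv2.INTER_CUBIC)
cv2.imwrite("pics/t1.png",np.clip(np.hstack([f(p[115:255,92:232]),f(q[170:300,270:400])])*1.5,0,255).astype(np.uint8))
E
```

```text
clock: 5.28
position: [534.3, 254.8, 147.1]
ee_rot: [[-0.965, 0.261, 0.002], [0.261, 0.965, -0.001], [-0.002, -0.001, -1.0]]
contact_force: [0.3, -5.6, 6.4]
grip_width: 0.183
finger_force: 29.6
```

View pics/t1.png

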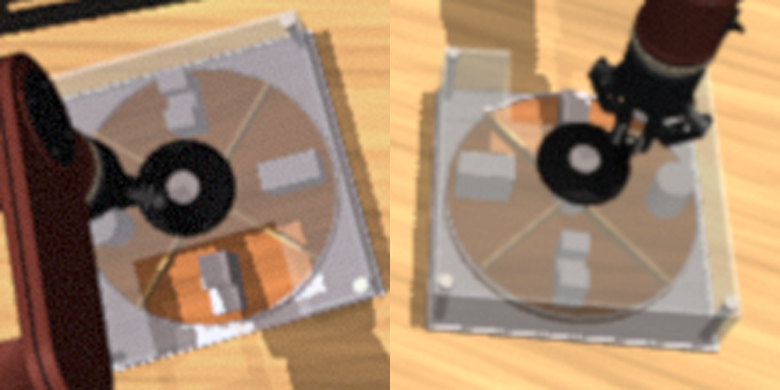

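The stepped block now stands in the opening, at (222,280) in the left crop, with its tower inboard and step outboard. The other three are standing. I'll release the handle, lift clear and measure the block.

```bash
python3 -m jog '[0,0,0,0,0,0,1,0,0,0,0,0,0,1,0,0,0,0,0,0,1,0,0,0,0,0,0,1,0,0,0.6,0,0,0,1,0,0,0.8,0,0,0,1,-0.4,-0.6,0.6,0,0,0,1,-0.8,-0.8,0,0,0,0,1,-0.4,-0.8,0,0,0,0,1,0,0,0,0,0,0,1]'
python3 - <<'E'
from h import *
np.set_printoptions(precision=1,suppress=True)
o=get_obs();R,t=o["ee_rot"],o["position"];p,d=read_camera("wrist");cv2.imwrite("pics/w2.png",p);np.save("w2.npy",d);np.savez("w2o.npz",R=R,t=t)
P1=wcloud(d,R,t).reshape(-1,3); p2,d2=read_camera("top");P2=cloud("top",d2).reshape(-1,3)
np.save("top2.npy",d2)
c=np.array([545.3,216.3]);a=np.radians(16.5);B=np.array([[np.cos(a),-np.sin(a)],[np.sin(a),np.cos(a)]])
for n,P in(("wrist",P1),("top",P2)):
    q=(P[:,:2]-c)@B  # carousel frame
    m=(q[:,0]>-155)&(q[:,0]<-60)&(abs(q[:,1])<45)
    for nm,lo,hi in(("tower",88,99),("step",63,73),("both",60,99)):
        k=m&(P[:,2]>lo)&(P[:,2]<hi);x=q[k]
        if len(x)<5: print(n,nm,len(x));continue
        r=cv2.minAreaRect(x.astype(np.float32)); print(n,nm,len(x),x.mean(0),np.percentile(x,[3,97],axis=0).ravel(),r,P[k,2].mean())
print(t)
E
```

```text
clock: 6.62
position: [452.6, 144.3, 246.0]
ee_rot: [[-0.965, 0.263, 0.001], [0.263, 0.965, -0.0], [-0.001, -0.0, -1.0]]
contact_force: [0.2, 0.3, 1.0]
grip_width: 1.0
finger_force: 0.0
wrist tower 885 [-90.    0.9] [-106.9  -13.4  -72.1   15.5] ((-89.04627227783203, 1.1497650146484375), (30.831613540649414, 36.58262634277344), 85.31517791748047) 94.0435248469989
wrist step 641 [-120.9    4.1] [-134.5  -10.3 -107.1   18.5] ((-120.5068130493164, 4.187436103820801), (30.555673599243164, 28.84348487854004), 85.02812194824219) 68.1481746748247
wrist both 1599 [-103.2    2.3] [-133.4  -12.5  -73.    17.2] ((-102.90340423583984, 2.3812923431396484), (30.775522232055664, 64.4173812866211), 84.62979888916016) 83.01969750644919
top tower 9 [-78.8  -9.4] [-90.1 -12.6 -73.4  -6.2] ((-82.6129150390625, -10.846424102783203), (20.045364379882812, 6.234860420227051), 10.856738090515137) 92.96077680966812
top step 26 [-124.4    8.8] [-134.8  -11.8  -76.4   21.4] ((-103.49821472167969, 4.428348541259766), (27.393953323364258, 62.781288146972656), 82.04838562011719) 67.37586765987729
top both 41 [-109.2    1.9] [-134.5  -12.6  -73.8   21.1] ((-103.59839630126953, 4.582968711853027), (29.328571319580078, 62.289817810058594), 84.20716857910156) 74.12534416799055
[452.6 144.3 246. ]
```

```bash
python3 -m jog '[0.02,0.13,0,0,0,0.94,1, 0,0.13,0,0,0,0.94,1, 0,0.13,0,0,0,0.94,1, 0,0.13,0,0,0,0.94,1, 0,0.13,0,0,0,0.94,1, 0,0.13,0,0,0,0.94,1, 0,0.15,0,0,0,0.94,1, 0,0,0,0,0,0,1]'
python3 - <<'E'
from h import *
np.set_printoptions(precision=1,suppress=True)
o=get_obs();R,t=o["ee_rot"],o["position"];p,d=read_camera("wrist");P=wcloud(d,R,t).reshape(-1,3)
c=np.array([545.3,216.3]);a=np.radians(16.5);B=np.array([[np.cos(a),-np.sin(a)],[np.sin(a),np.cos(a)]]);q=(P[:,:2]-c)@B
m=(q[:,0]>-155)&(q[:,0]<-60)&(abs(q[:,1])<45)
r=[cv2.minAreaRect(P[m&(P[:,2]>l)&(P[:,2]<h),:2].astype(np.float32)) for l,h in((60,99),(88,99),(63,73))]
print(t,np.degrees(np.arctan2(R[1,1],R[0,1])));print(*r)
E
```

```text
clock: 7.72
position: [454.7, 193.6, 245.4]
ee_rot: [[-0.981, -0.196, -0.001], [-0.196, 0.981, 0.0], [0.001, 0.0, -1.0]]
contact_force: [0.4, 0.1, 0.2]
grip_width: 1.003
finger_force: 0.0
[454.7 193.6 245.4] 101.27830433928726
((446.1704406738281, 188.83644104003906), (63.61817932128906, 30.022632598876953), 10.859024047851562) ((459.7061767578125, 191.43589782714844), (36.14212417602539, 29.996662139892578), 10.674875259399414) ((429.0296630859375, 185.26673889160156), (27.788358688354492, 29.514490127563477), 10.972991943359375)
```

```bash
python3 -m jog '[-0.01,-0.06,-0.5,0,0,0,1, 0,0,-0.7,0,0,0,1, 0,0,-0.7,0,0,0,1, 0,0,-0.7,0,0,0,1, 0,0,-0.5,0,0,0,1, 0,0,-0.4,0,0,0,1, 0,0,-0.15,0,0,0,1,0,0,0,0,0,0,1]'; python3 -m jog '[0,0,0,0,0,0,-1,0,0,0,0,0,0,-1,0,0,0,0,0,0,-1,0,0,0,0,0,0,-1,0,0,0,0,0,0,-1,0,0,0,0,0,0,-1]' 60
```

```text
clock: 8.78
position: [453.9, 189.4, 63.0]
ee_rot: [[-0.981, -0.194, -0.001], [-0.194, 0.981, -0.0], [0.001, -0.0, -1.0]]
contact_force: [-0.3, 0.0, 0.3]
grip_width: 1.001
finger_force: 0.0
clock: 9.52
position: [454.6, 189.6, 64.1]
ee_rot: [[-0.981, -0.194, 0.001], [-0.194, 0.981, 0.0], [-0.001, 0.0, -1.0]]
contact_force: [-0.2, -1.1, 5.8]
grip_width: 0.325
finger_force: 59.0
```

```bash
python3 -m jog '[0,0,0.2,0,0,0,-1, 0,0,0.6,0,0,0,-1, 0,0,0.8,0,0,0,-1, 0,0,0.8,0,0,0,-1, 0,0,0.4,0,0,0,-1, 0.06,-0.4,0.2,0,0,-0.6,-1, 0.06,-0.8,0,0,0,-0.8,-1, 0.06,-0.9,0,0,0,-0.8,-1, 0.06,-0.9,0,0,0,-0.8,-1, 0.06,-0.9,0,0,0,-0.8,-1, 0.06,-0.9,0,0,0,-0.8,-1, 0.06,-0.9,0,0,0,-0.8,-1, 0.06,-0.8,0,0,0,-0.6,-1, 0,-0.5,0,0,0,-0.2,-1,0,0,0,0,0,0,-1,0,0,0,0,0,0,-1]'
cat > vis.py <<'E'
from h import *
import sys
np.set_printoptions(precision=1,suppress=True)
o=get_obs();R,t=o["ee_rot"],o["position"];p,d=read_camera("wrist");tag=sys.argv[1];cv2.imwrite(f"pics/{tag}.png",p);np.savez(tag+".npz",R=R,t=t,d=d)
P=wcloud(d,R,t).reshape(-1,3);c=np.array([513.2,-192.3]);a=np.radians(76.3);B=np.array([[np.cos(a),-np.sin(a)],[np.sin(a),np.cos(a)]]);q=(P[:,:2]-c)@B
f=lambda n,m:print(n,m.sum(),(lambda r:(np.array(r[0]),(np.array(r[0])-c)@B,np.array(r[1]),r[2]))(cv2.minAreaRect(P[m,:2].astype(np.float32))),P[m,2].mean())
z=P[:,2];near=(abs(q[:,1])<75)
f("fixed jaw",near&(q[:,0]>45)&(q[:,0]<100)&(z>55)&(z<64))
f("sliding",near&(q[:,0]>-30)&(q[:,0]<14)&(z>55)&(z<64)&(abs(q[:,1])<48))
f("jaws",near&(q[:,0]>-25)&(q[:,0]<100)&(z>55)&(z<64)&(abs(q[:,1])<48))
f("parallels",near&(q[:,0]>12)&(q[:,0]<50)&(z>40)&(z<48)&(abs(q[:,1])<48))
f("base",near&(q[:,0]>-100)&(q[:,0]<100)&(z>4)&(z<64))
m=(q[:,0]<-110)&(q[:,0]>-160)&near&(z>108)&(z<124);f("handle",m)
m=(abs(q[:,0]+46)<20)&(abs(q[:,1])<20)&(z>72)&(z<82);f("pivot",m)
print(t,np.degrees(np.arctan2(R[1,1],R[0,1])))
E
python3 vis.py w3
```

```text
clock: 11.52
position: [477.6, -159.9, 212.9]
ee_rot: [[-0.972, 0.235, -0.001], [0.235, 0.972, 0.001], [0.001, 0.001, -1.0]]
contact_force: [-0.6, -0.0, -2.3]
grip_width: 0.32
finger_force: 59.9
fixed jaw 1182 (array([ 526.4, -129.2]), array([64.4,  2.1]), array([23.1, 79.2]), 76.09036254882812) 60.10686354430242
sliding 963 (array([ 505.8, -206.5]), array([-15.6,   3.9]), array([19.1, 75.3]), 76.21686553955078) 60.28184628370506
jaws 2138 (array([ 517. , -167.1]), array([25.4,  2.2]), array([101.1,  79.2]), 76.09036254882812) 60.190575070634225
parallels 0 (array([0., 0.]), array([ 65.3, 544.1]), array([0., 0.]), 0.0) nan
base 5976 (array([ 510. , -194.6]), array([-3. ,  2.6]), array([161.7, 114.8]), 76.40534973144531) 38.910218302231016
handle 232 (array([ 473.9, -321.5]), array([-134.8,    7.6]), array([16.6, 17.1]), 58.81009292602539) 115.95988179583325
pivot 363 (array([ 500.4, -238.6]), array([-48.1,   1.5]), array([26. , 26.4]), 29.424028396606445) 74.41601970167143
[ 477.6 -159.9  212.9] 76.4097051907932vis.py:6: RuntimeWarning: Mean of empty slice.
  f=lambda n,m:print(n,m.sum(),(lambda r:(np.array(r[0]),(np.array(r[0])-c)@B,np.array(r[1]),r[2]))(cv2.minAreaRect(P[m,:2].astype(np.float32))),P[m,2].mean())
  ret = ret.dtype.type(ret / rcount)
```

View pics/w3.png

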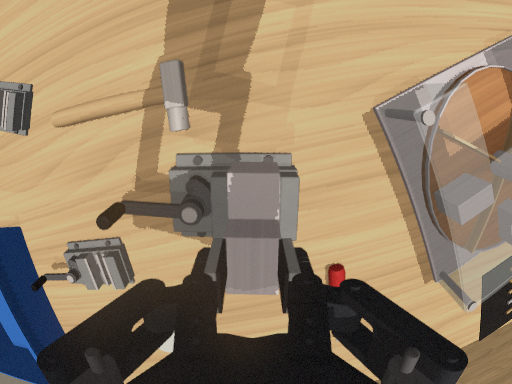

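```bash
python3 -m jog '[0.24,-0.03,-0.2,0,0,0,-1, 0.24,-0.03,-0.4,0,0,0,-1, 0.24,-0.04,-0.6,0,0,0,-1, 0.25,-0.04,-0.5,0,0,0,-1, 0,0,-0.3,0,0,0,-1, 0,0,0,0,0,0,-1, 0,0,0,0,0,0,-1]'
python3 - <<'E'
from h import *
np.set_printoptions(precision=1,suppress=True)
c=np.array([510.6,-194.]);a=np.radians(76.3);B=np.array([[np.cos(a),-np.sin(a)],[np.sin(a),np.cos(a)]])
o=get_obs();R,t=o["ee_rot"],o["position"];print(t)
p,d=read_camera("wrist");cv2.imwrite("pics/w4.png",p)
for n,P in(("wrist",wcloud(d,R,t)),):
    P=P.reshape(-1,3);q=(P[:,:2]-c)@B;z=P[:,2]
    def f(s,m,):
        if m.sum()>5: r=cv2.minAreaRect(q[m].astype(np.float32));print(n,s,m.sum(),np.array(r[0]),np.array(r[1]),r[2],"ext",np.percentile(q[m],[1,99],axis=0).ravel(),z[m].mean())
    near=(abs(q[:,0])<85)&(abs(q[:,1])<65)
    f("base",near&(z>4)&(z<64)); f("jaw fixed",near&(q[:,0]>40)&(z>56)&(z<64)); f("slide",near&(q[:,0]<20)&(q[:,0]>-40)&(z>56)&(z<64))
    f("step top",near&(z>96)&(z<112)&(q[:,1]>0)); f("par",near&(z>41)&(z<47)&(q[:,0]>12)&(q[:,0]<50))
E
```

```text
clock: 12.45
position: [526.9, -167.7, 114.1]
ee_rot: [[-0.972, 0.235, 0.001], [0.235, 0.972, -0.001], [-0.001, -0.0, -1.0]]
contact_force: [0.8, -0.1, -3.9]
grip_width: 0.321
finger_force: 59.9
[ 526.9 -167.7  114.1]
wrist base 15564 [-2.4 -0.6] [164.4 116.5] 0.011976372450590134 ext [-76.4 -52.9  76.6  56.8] 42.19642902590914
wrist jaw fixed 3239 [64.1 -0.4] [79.9 28.6] 89.1862564086914 ext [ 50.3 -38.   77.6  38.8] 60.11518903075739
wrist slide 3759 [-15.2  -0.1] [49.2 79.6] 0.15172240138053894 ext [-32.5 -37.9   8.7  38.9] 60.238213369502006
wrist step top 275 [29.8 30.3] [30.   0.8] 0.49827027320861816 ext [15.3 30.  44.5 30.5] 104.23711017637463
wrist par 331 [35.  31.1] [23.7 17.2] 0.1484035849571228 ext [23.2 22.7 46.8 39.7] 44.1335921042872
```

```bash
python3 -m jog '[0,0,-0.2,0,0,0,-1, 0,0,-0.25,0,0,0,-1, 0,0,-0.15,0,0,0,-1, 0,0,-0.06,0,0,0,-1, 0,0,-0.04,0,0,0,-1,0,0,-0.03,0,0,0,-1,0,0,0,0,0,0,-1,0,0,0,0,0,0,-1]'; python3 -m jog '[0,0,-0.02,0,0,0,-1,0,0,-0.02,0,0,0,-1,0,0,0,0,0,0,-1,0,0,0,0,0,0,-1]'
```

```text
clock: 13.5
position: [526.6, -167.7, 76.9]
ee_rot: [[-0.972, 0.235, 0.0], [0.235, 0.972, -0.0], [-0.0, -0.0, -1.0]]
contact_force: [-0.1, 0.1, -2.5]
grip_width: 0.318
finger_force: 59.9
clock: 14.0
position: [526.5, -167.6, 74.7]
ee_rot: [[-0.972, 0.235, -0.0], [0.235, 0.972, 0.0], [0.0, -0.0, -1.0]]
contact_force: [-0.1, -0.2, -3.1]
grip_width: 0.316
finger_force: 59.9
```

```bash
python3 -m jog '[0,0,-0.02,0,0,0,-1,0,0,0,0,0,0,-1,0,0,0,0,0,0,-1]'; python3 -m jog '[0,0,-0.02,0,0,0,-1,0,0,0,0,0,0,-1,0,0,0,0,0,0,-1]'
```

```text
clock: 14.38
position: [526.7, -167.7, 74.0]
ee_rot: [[-0.972, 0.235, 0.0], [0.235, 0.972, -0.0], [-0.0, -0.0, -1.0]]
contact_force: [-0.9, 0.6, 0.1]
grip_width: 0.32
finger_force: 60.2
clock: 14.75
position: [527.0, -167.8, 74.0]
ee_rot: [[-0.972, 0.235, 0.001], [0.235, 0.972, -0.0], [-0.001, -0.0, -1.0]]
contact_force: [-2.7, 1.8, 6.3]
grip_width: 0.325
finger_force: 61.0
```

```bash
python3 -m jog '[0,0,0.01,0,0,0,-0.2,0,0,0,0,0,0,0.2,0,0,0,0,0,0,0.6,0,0,0,0,0,0,0.6,0,0,0.3,0,0,0,0.6,0,0,0.6,0,0,0,0.6,0,0,0.8,0,0,0,0.6,-0.4,-0.2,0.8,0,0,0,0.6,-0.6,-0.6,0,0,0,0,0.6,0,0,0,0,0,0,0.6]'
cat > fin.py <<'E'
from h import *
np.set_printoptions(precision=1,suppress=True)
c=np.array([510.6,-194.]);a=np.radians(76.3);B=np.array([[np.cos(a),-np.sin(a)],[np.sin(a),np.cos(a)]])
o=get_obs();R,t=o["ee_rot"],o["position"];print(t)
p,d=read_camera("wrist");cv2.imwrite("pics/w5.png",p);P=wcloud(d,R,t).reshape(-1,3);q=(P[:,:2]-c)@B;z=P[:,2]
def f(s,m):
    if m.sum()>5: r=cv2.minAreaRect(q[m].astype(np.float32));print(s,m.sum(),np.array(r[0]),np.array(r[1]),r[2],z[m].mean())
near=(q[:,0]<60)&(q[:,0]>5)&(abs(q[:,1])<60)
f("tower",near&(z>99)&(z<110)); f("step",near&(z>73)&(z<84)); f("fixed",(q[:,0]>45)&(q[:,0]<85)&(abs(q[:,1])<50)&(z>56)&(z<64))
f("slide",(q[:,0]<25)&(q[:,0]>-40)&(abs(q[:,1])<45)&(z>56)&(z<64))
m=(q[:,0]<30)&(q[:,0]>-160)&(abs(q[:,1])<120)&(np.hypot(q[:,0]+46,q[:,1])>70)&(z>108)&(z<124);f("handle",m)
f("pivot",(np.hypot(q[:,0]+46,q[:,1])<20)&(z>72)&(z<82))
print("handle world",P[m].mean(0))
E
python3 fin.py
```

```text
clock: 16.0
position: [475.8, -209.4, 200.1]
ee_rot: [[-0.971, 0.238, 0.002], [0.238, 0.971, -0.002], [-0.002, -0.001, -1.0]]
contact_force: [0.1, -1.0, -0.1]
grip_width: 0.803
finger_force: 0.0
[ 475.8 -209.4  200.1]
tower 1030 [ 30.6 -15.6] [30.5 37.5] 0.5754721760749817 103.95775849312507
step 881 [30.2 -1.5] [30.3 64.2] 0.21548746526241302 78.32417180499998
fixed 1433 [63.9  0. ] [28.6 79.8] 0.7397412061691284 60.036336149653465
slide 2047 [-10.4  -0. ] [83.1 60.4] 81.27873992919922 60.258060281127904
handle 277 [-132.9    5.4] [16.1 17. ] 18.937349319458008 116.20643642700627
pivot 421 [-45.3  -0.7] [27.3 25.7] 87.80377960205078 74.6315550699136
handle world [ 473.1 -320.3  116.2]
```

```bash
python3 -m jog '[-0.02,-0.74,0,0,0,0,0.6, -0.02,-0.76,0,0,0,0,0.6, 0,-0.74,0,0,0,0,0.6, 0,0,-0.7,0,0,0,0.6, 0,0,-0.8,0,0,0,0.6, 0,0,-0.6,0,0,0,0.6, 0,0,-0.28,0,0,0,0.6, 0,0,0,0,0,0,0.6, 0,0,0,0,0,0,-1,0,0,0,0,0,0,-1,0,0,0,0,0,0,-1,0,0,0,0,0,0,-1,0,0,0,0,0,0,-1,0,0,0,0,0,0,-1]' 40
python3 - <<'E'
from plant import *
import numpy as np
p=np.array(get_obs()["position"][:2]);c=np.array([510.6,-194.]);a=np.radians(76.3);B=np.array([[np.cos(a),-np.sin(a)],[np.sin(a),np.cos(a)]])
q=(p-c)@B;print(q,np.arctan2(q[1],-q[0]-46))
th=np.linspace(0.06,1.22,18);w=c+np.c_[-46-88*np.cos(th),88*np.sin(th)]@B.T;print((np.diff(w,axis=0)/50).round(2).tolist())
th=np.arange(1.22,1.46,.03);w=c+np.c_[-46-88*np.cos(th),88*np.sin(th)]@B.T;print(w.round(1).tolist(),(np.diff(w,axis=0)/50).round(3).tolist())
E
```

```text
clock: 17.8
position: [474.8, -322.0, 80.8]
ee_rot: [[-0.972, 0.235, 0.001], [0.235, 0.972, -0.004], [-0.002, -0.004, -1.0]]
contact_force: [-1.6, -4.6, 2.6]
grip_width: 0.186
finger_force: 39.0
[-132.86606538    4.48600937] 0.05159699232690048
[[-0.11, 0.04], [-0.11, 0.05], [-0.11, 0.05], [-0.1, 0.06], [-0.1, 0.07], [-0.09, 0.07], [-0.09, 0.08], [-0.08, 0.09], [-0.08, 0.09], [-0.07, 0.1], [-0.06, 0.1], [-0.06, 0.11], [-0.05, 0.11], [-0.04, 0.11], [-0.03, 0.12], [-0.03, 0.12], [-0.02, 0.12]]
[[412.3, -248.5], [412.0, -245.9], [411.8, -243.2], [411.7, -240.6], [411.7, -238.0], [411.8, -235.3], [411.9, -232.7], [412.1, -230.1]] [[-0.005, 0.053], [-0.004, 0.053], [-0.002, 0.053], [-0.0, 0.053], [0.001, 0.053], [0.003, 0.053], [0.004, 0.053]]
```

```bash
python3 -m jog '[-0.11,0.04,0,0,0,0,-1, -0.11,0.05,0,0,0,0,-1, -0.11,0.05,0,0,0,0,-1, -0.1,0.06,0,0,0,0,-1, -0.1,0.07,0,0,0,0,-1, -0.09,0.07,0,0,0,0,-1, -0.09,0.08,0,0,0,0,-1, -0.08,0.09,0,0,0,0,-1, -0.08,0.09,0,0,0,0,-1, -0.07,0.1,0,0,0,0,-1, -0.06,0.1,0,0,0,0,-1, -0.06,0.11,0,0,0,0,-1, -0.05,0.11,0,0,0,0,-1, -0.04,0.11,0,0,0,0,-1, -0.03,0.12,0,0,0,0,-1, -0.03,0.12,0,0,0,0,-1, -0.02,0.12,0,0,0,0,-1, 0,0,0,0,0,0,-1,0,0,0,0,0,0,-1]'
python3 - <<'E'
from plant import *
import numpy as np
p=np.array(get_obs()["position"][:2]);c=np.array([510.6,-194.]);a=np.radians(76.3);B=np.array([[np.cos(a),-np.sin(a)],[np.sin(a),np.cos(a)]])
q=(p-c)@B;print(q,np.arctan2(q[1],-q[0]-46),np.hypot(q[0]+46,q[1]))
E
```

```text
clock: 20.18
position: [408.1, -248.1, 80.5]
ee_rot: [[-0.972, 0.235, -0.01], [0.235, 0.972, -0.004], [0.008, -0.007, -1.0]]
contact_force: [-24.7, -8.5, 15.5]
grip_width: 0.182
finger_force: 42.6
[-76.86626182  86.72958353] 1.2288832383904702 92.05838787250775
```

```bash
python3 -m jog '[-0.06,0,0.02,0,0,0,-1,-0.03,0.0,0.02,0,0,0,-1,0,0,0,0,0,0,-1,0,0,0,0,0,0,-1]'; python3 -m jog '[0,0.05,0,0,0,0,-1,0,0.05,0,0,0,0,-1,0,0,0,0,0,0,-1]'
```

```text
clock: 20.68
position: [407.9, -246.7, 80.8]
ee_rot: [[-0.972, 0.236, -0.0], [0.236, 0.972, -0.003], [-0.0, -0.003, -1.0]]
contact_force: [0.0, -7.8, -9.0]
grip_width: 0.182
finger_force: 40.2
clock: 21.05
position: [406.7, -241.1, 80.7]
ee_rot: [[-0.972, 0.236, -0.003], [0.236, 0.972, -0.002], [0.003, -0.002, -1.0]]
contact_force: [-4.2, -4.9, -5.7]
grip_width: 0.187
finger_force: 40.6
```

```bash
sed 's/w5/w6/' fin.py > fin2.py; python3 fin2.py
```

```text
[ 406.7 -241.1   80.7]
tower 10 [ 21.8 -30.4] [2.9 9. ] 39.42744064331055 103.50722474201191
step 274 [35.9 12.5] [40.7 25.9] 79.99501037597656 77.1119600620469
fixed 849 [62.4 15.2] [32.7 51.2] 3.5056633949279785 59.779029980256695
slide 298 [9.2 0.7] [34.9 80. ] 3.466533899307251 59.75808780234287
handle 1574 [-72.3  95.1] [32.2 33.9] 51.131080627441406 116.9115211362382
pivot 70 [-56.6   2.6] [14.   6.2] 88.38934326171875 72.96437451758219
handle world [ 404.9 -241.1  116.9]
```

```bash
python3 -m jog '[-0.01,0.04,0,0,0,0,-1,0,0.03,0,0,0,0,-1,0,0,0,0,0,0,-1,0,0,0,0,0,0,-1]';python3 -m jog '[0,0.03,0,0,0,0,-1,0,0.0,0,0,0,0,-1,0,0,0,0,0,0,-1]'
```

```text
clock: 21.6
position: [406.0, -237.3, 80.6]
ee_rot: [[-0.972, 0.235, -0.004], [0.235, 0.972, -0.001], [0.003, -0.002, -1.0]]
contact_force: [-5.5, -4.8, -4.0]
grip_width: 0.183
finger_force: 40.5
clock: 21.98
position: [406.0, -236.0, 80.6]
ee_rot: [[-0.972, 0.235, -0.004], [0.235, 0.972, -0.001], [0.003, -0.002, -1.0]]
contact_force: [-5.7, -5.8, -4.1]
grip_width: 0.182
finger_force: 40.5
```

```bash
python3 -m jog '[0,0.03,0,0,0,0,-1,0,0.0,0,0,0,0,-1,0,0,0,0,0,0,-1]';python3 -m jog '[0,0.03,0,0,0,0,-1,0,0.0,0,0,0,0,-1,0,0,0,0,0,0,-1]';python3 -m jog '[0,0.03,0,0,0,0,-1,0,0.0,0,0,0,0,-1,0,0,0,0,0,0,-1]'
```

```text
clock: 22.35
position: [406.0, -235.1, 80.6]
ee_rot: [[-0.972, 0.236, -0.003], [0.236, 0.972, -0.002], [0.003, -0.003, -1.0]]
contact_force: [-5.6, -7.2, -5.8]
grip_width: 0.181
finger_force: 40.3
clock: 22.72
position: [406.1, -234.3, 80.7]
ee_rot: [[-0.972, 0.236, -0.003], [0.236, 0.972, -0.004], [0.002, -0.004, -1.0]]
contact_force: [-5.6, -9.4, -6.9]
grip_width: 0.178
finger_force: 40.1
clock: 23.1
position: [405.7, -233.1, 80.7]
ee_rot: [[-0.972, 0.235, -0.004], [0.235, 0.972, -0.004], [0.003, -0.005, -1.0]]
contact_force: [-6.6, -12.1, -7.0]
grip_width: 0.183
finger_force: 40.0
```

```bash
python3 -m jog '[0,0.03,0,0,0,0,-1,0,0.0,0,0,0,0,-1,0,0,0,0,0,0,-1]';python3 -m jog '[0,0.02,0,0,0,0,-1,0,0.0,0,0,0,0,-1,0,0,0,0,0,0,-1]'
```

```text
clock: 23.48
position: [405.8, -232.2, 80.7]
ee_rot: [[-0.972, 0.235, -0.004], [0.235, 0.972, -0.005], [0.002, -0.006, -1.0]]
contact_force: [-7.3, -13.6, -8.5]
grip_width: 0.183
finger_force: 39.8
clock: 23.85
position: [405.8, -231.7, 80.7]
ee_rot: [[-0.972, 0.235, -0.004], [0.236, 0.972, -0.006], [0.002, -0.007, -1.0]]
contact_force: [-6.3, -15.6, -8.9]
grip_width: 0.185
finger_force: 39.7
```

```bash
python3 -m jog '[0,0,0,0,0,0,0,0,0,0,0,0,0,0.4,0,0,0,0,0,0,0.4,0,0,0,0,0,0,0.4,0,0,0.6,0,0,0,0.4,0,0,0.8,0,0,0,0.4,0.3,0.1,0.8,0,0,0,0.4,0.6,0.3,0,0,0,0,0.4,0.6,0.3,0,0,0,0,0.4,0,0,0,0,0,0,0.4,0,0,0,0,0,0,0.4]'; python3 fin2.py
```

```text
clock: 25.22
position: [482.4, -193.0, 190.8]
ee_rot: [[-0.972, 0.234, -0.001], [0.234, 0.972, 0.0], [0.001, -0.0, -1.0]]
contact_force: [-0.8, -1.0, 0.2]
grip_width: 0.7
finger_force: 0.0
[ 482.4 -193.   190.8]
tower 1117 [ 35.2 -15.4] [30.1 37.3] 0.43146419525146484 104.00552409593524
step 969 [35.3 -1.5] [30.8 63.8] 0.11020363122224808 78.30806616271805
fixed 1393 [62.5 -0.6] [32.7 80.5] 1.4569084644317627 60.068206472816684
slide 2147 [-9.   0.7] [80.8 63.1] 85.98521423339844 60.28546210503311
handle 358 [-64.9  85.5] [17.2 16.6] 6.651768684387207 116.93888575249002
pivot 448 [-45.2  -0.5] [25.4 27.6] 53.740238189697266 74.72583072341594
handle world [ 412.3 -235.9  116.9]
```

View pics/w6.png

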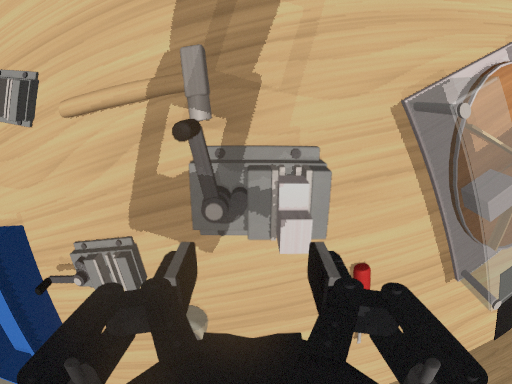

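The block is against the fixed jaw at (300,205) px, measured at x = 35.2 and y = -1.5 mm in the vise frame and square to it. The lever handle is at (187,130) px, about 1.35 rad, so it has locked. Nothing touches the robot, so I'm handing in.

```bash
python3 -c "from plant import *; print(finish_job())"
```

```text
the job is handed in; nothing more can be done
None
```

The job is handed in at about 25 s: the stepped block sits upright on the parallels, clamped against the fixed jaw and 1.5 mm off centre, the lever has locked at about 1.35 rad and the arm is clear; `finish_job()` returned no verdict, and I did not re-measure the other blanks after lifting the block out.

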